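# Fish a dropped flange ring out from behind a burn guard with the hanging hook

### The arm

A 6-joint arm with a two-finger parallel gripper is mounted at the origin on the work surface. World frame = base frame: x ahead of the robot, y to its left, z up, the work surface at z = 0. Lengths are in mm, angles in rad, forces in N, time in s.
With the tool pointing down it reaches from about 350 to 875 mm from the base axis. Payload 4.2 kg.
Tool frame: the origin (TCP) lies midway between the tips of the shut fingers; the grasp point (between the pads) lies 19 mm behind it (arm.tcp_to_grasp is the distance from the TCP to the grasp point, in mm); z points along the fingers, y is the line along which they close (so a half turn about z gives the same grasp; the last joint's range is limited). The gripper opens to 85 mm and grips with 20 to 120 N. Pads are 22 mm wide; open, the fingers measure 114 mm over their backs; the gripper's body (76 mm by 85 mm) begins 54 mm behind the grasp point. The pads swing forward as they close: fully open they stand 13 mm farther back than shut.
Start: joints at [-1.032, 0.385, 0.008, 0, -1.194, -0.259], TCP at [172.618, -600.668, 231.312] pointing down, gripper open.
Joint ranges: [-3.14, 3.14], [-1.21, 2.06], [-1.07, 1.41], [-3.16, 2.05], [-2.99, -0.16], [-3.1, 3.1]. Speed limits (rad/s): [2.79, 2.79, 3.14, 3.14, 3.14, 3.14].

### API

Orientations are given as a unit quaternion [x, y, z, w].
In Python, from bench import arm gives the robot as it stands.
- The arm moves only by the tool arm_command, never from a script. Its argument "rows" is a list of rows, each a list of 2 entries, a list of its own where there are three numbers: the shift along the tool's x, y, z as a fraction of full scale, then the turn, a rotation vector about the tool's x, y, z as a fraction of full scale. In form: [[[x, y, z], [wx, wy, wz]], ...]. A call has 1 to 5 rows; each row is the pose to reach, as a shift and turn from the pose commanded when the call began, along the tool's axes at that moment, turning the shorter way round; what a row does not reach only later rows make up. Full scale, the value 1, is 0.25 m for a shift and 180 degrees for a turn. A row lasts 1/10 s, in which the tool goes at most 50 mm and 8.59 degrees, less where a joint would pass 70% of its speed; a pose out of reach is approached as far as the arm can. A call with a number of a shift or a turn outside -1 to 1 is refused whole. A call with a gripper value outside its range is refused whole. "grip" is the opening, from 0 (shut) to 1 (fully open), set as the call begins (left out, the last holds). The fingers move at their own pace and stop on an object; the grip force is fixed at half the most. Time passes only in rows, so rows that repeat a pose let the fingers close. It gives the time, the measured TCP pose, the force, the opening and the grip force at its end, in the units of the state.
- arm.read_state(): the state, without advancing time (a new reading comes with each control period).
- arm.get_image(name): name is "scene" or "side" or "wrist"; returns (picture, depth): 420x560x3 uint8, blue, green, red; 420x560 float32, mm along the optical axis (not along the pixel's ray), 0 where there is no reading.
- arm.camera_info(name): a dict with "fx", "fy", "cx", "cy" (pixels), "extrinsics" (4x4, takes a point from camera to world coordinates). Camera axes: x right, y down, z forward; pixel columns grow to the right and rows downward; lengths in mm; the calibration is good to about 2 mm. A picture is of the moment at which its call begins: read the wrist's pose just before it. camera_info takes no time and is no camera call; for the wrist camera it gives the pose at the moment of the call.
- arm.job_done(): hands the job in; it is judged then, once.
Trained networks look in the newest picture that a camera, given by its name, has taken for a name from the list of things; names that differ only in an ending like _2 or _b are one class to them, and where a whole thing is asked for, a point or a joint stands for the part that bears it (a point fixed in the world has none). Each returns a list of dicts, best first, with "score" (0 to 1); they miss things now and then, are a little off and sometimes report something else, mostly with a low value. They report only what shows in the picture. A call takes as long as a camera call. They do not tell look-alikes from the thing itself.
- arm.spot_in(camera, query): "position" ([column, row] in pixels, amid what is visible of it).
The state is a dict: "clock": time; "joints": joint angles; "joint_vel": joint speeds; "joint_efforts": joint torques, N m; "position": TCP position; "ee_rot": TCP orientation; "contact_force": force on the tool from outside, world axes, zero at the start; "wrist_torque": the same for the moment, N m; "gripper_width": finger opening in mm; "grasp_force": force on a finger pad.
Only numpy, scipy, OpenCV 4.12 (cv2) and the standard library are available. Lean on these libraries where they do the work, as an engineer would, in place of code of your own. Each camera call takes 0.05 s, during which the arm holds its last target. There are 200 camera calls.

### The job

A steel flange ring has dropped into the narrow gap behind the clear burn guard of the heated valve box. Lift the hooked rod off its two screws, draw the ring out through the open end of the gap with the hook until it is well clear of the guard, and hang the rod back on both screws; then lay the ring flat in the shallow metal tray and let go. Do not reach for the ring with the fingers while it is behind the guard, and leave the other things on the bench (and the tray) where they are.

Things in the scene. Friction and masses are not known exactly. Their poses are not given: they have to be found in the camera images.
- guard: Fixed: cream box with a clear burn guard before it. Origin on the bench, mid-width at the gap's open end; y points into the gap, x from guard to box, z up. Gap between them 70 mm wide (x -35..35), 210 deep, open above and at y=0, closed at y=210. Guard 132 mm high, x -45..-33, y -2..216. Box x 35..300, y 30..300, 95 mm high. Floor: the bench.
- board: Fixed grey upright board 10 mm thick, 90 wide, 127 high, foot behind it. Origin on the bench under the middle of its front face; x points back into the board, y along the face, z up. Two screws stick out along -x at y=-30 and +30 mm, z=115: shank 6 mm thick, 8 long, then a head 17 across, 4 thick. The rod's plate hangs on the shanks, with 3 mm play along x.
- rod_grip (a point): Centre of the grip tab on top of the loose hooked rod (about 220 g). Axes: y along the rod to its hook, z up, x across the plate; parallel to the board's axes when hung. Tab 10 mm thick (x), 44 wide (y), 50 high (z), pinched from above. Hung, this point is 48 mm above the screws' axes, 36 above the board's top. Centre of mass: 30 to 65 mm below it, 8 to 20 towards the hook.
- rod_plate (a point): Point on the rod's upright plate at the height of the screw axes as hung, 48 mm below rod_grip. Plate 5 mm thick (x), y -58..58, z -50..20 from here; two keyholes: slots 11 mm wide above, 25 mm openings below. Taking off: lift 27 mm (23 to 30 works), heads then stand in the openings; draw away along the board's -x by 20 mm or more. Hanging: the reverse.
- rod_tip (a point): Lowest point of the rod's hook: at (0, 255, -132) mm from rod_grip in the rod's axes. The round rod, 8 mm thick, leaves the plate's +y edge 93 mm below rod_grip, runs along y and at y=255 is bent straight down; the hook reaches 35 mm below the rod's underside.
- ring_center (a point): Centre (half-way up) of the loose steel flange ring that lies flat in the gap: 48 mm outer diameter, hole 28 mm, 20 mm high, 120 g (mass varies); z is its axis. The hook's tip fits into its hole.
- tray: Loose shallow aluminium tray, 120 (x) by 140 (y) mm outside, 22 mm high, walls and floor 4 mm, 0.7 kg. Origin under its centre, z up.
- wrench: Wrench lying on the bench between board and guard, not to be moved.
- jar: Small amber jar, 36 mm across, 50 mm high, standing on the bench near the tray, not to be moved.
- bottle: Amber bottle, 72 mm across, 170 mm high, at the back, not to be moved.
- beaker: Open glass beaker, 66 mm across, 85 mm high, on the left, not to be moved.
- washer: Small thin steel washer, 26 mm across, 6 mm high, on the open bench at the back; it is not the flange ring, not to be moved.
- screwdriver: Screwdriver lying on the right, not to be moved.
- septa: Small carton 90 x 60 x 35 mm on the left, not to be moved.
Things that resemble listed ones, but are neither listed nor needed, are in the scene too. Several things look just like the tray: the one meant starts farthest from the robot's base.

How it is judged (in metres and radians):
On the way, in this order (a step that is already met when the one before it is completed fails the run):
1. the rod is lifted off both screws and held clear of the board (distance between rod_grip and board above 0.21 m and contact force between the fingers and rod above 1 N and contact force between rod and board below 0.05 N), for 0.1 s.
2. the ring is drawn wholly out of the gap by the hook: its centre at least 40 mm outside the open end, the hook at the ring (y of ring_center in the frame of guard below -0.04 m and height (world z) of ring_center below 0.03 m and distance between rod_tip and ring_center below 0.045 m), for 0.1 s.
3. the rod hangs on both screws again and is let go, the ring still out on the bench (x of rod_grip in the frame of board between -0.014 and 0.004 m and y of rod_grip in the frame of board between -0.006 and 0.006 m and z of rod_grip in the frame of board between 0.156 and 0.168 m and angle between rod_grip's own z axis and vertical below 0.15 rad and contact force between the fingers and rod below 0.05 N and y of ring_center in the frame of guard below -0.03 m), for 0.2 s.
At the end, for the whole second after the job is handed in: The ring lies flat on the tray's floor (within 50/60 mm of its centre in x/y, tilt under 0.1 rad), released, at rest; the rod hangs released and at rest on both screws as at the start (within 6 mm sideways and in height, 9 mm along the screws, tilt under 0.15 rad) (x of ring_center in the frame of tray between -0.05 and 0.05 m and y of ring_center in the frame of tray between -0.06 and 0.06 m and z of ring_center in the frame of tray between 0.009 and 0.019 m and angle between ring_center's own z axis and vertical below 0.1 rad and x of rod_grip in the frame of board between -0.014 and 0.004 m and y of rod_grip in the frame of board between -0.006 and 0.006 m and z of rod_grip in the frame of board between 0.156 and 0.168 m and angle between rod_grip's own z axis and vertical below 0.15 rad and contact force between the fingers and ring below 0.05 N and contact force between the fingers and rod below 0.05 N and linear speed of ring below 0.02 m/s and linear speed of rod below 0.03 m/s); the robot touches nothing.
It fails at once if the fingers touch the ring while it is behind the guard (contact force between the fingers and ring above 0.3 N and y of ring_center in the frame of guard above -0.02 m and x of ring_center in the frame of guard above -0.04 m and height (world z) of ring_center below 0.1 m).
It fails at once if the tray is shifted by more than 40 mm (distance of tray from where it was at the start of the episode above 0.04 m).
It fails at once if a bystander (wrench, jar, bottle, beaker, washer, screwdriver, carton) is moved by more than 30 mm (distance of any of wrench, jar, bottle, beaker, washer, screwdriver, septa from where it was at the start of the episode above 0.03 m).
It also fails if it takes over 72 s, if anything falls off the work surface, if the arm or the gripper's body presses on something with over 40 N, if the wrist force passes 120 N, or if a joint passes its speed limit or range.

## Working session

There is one attempt and no reset: what is moved stays moved. The work goes in short steps, Python scripts to look and compute and a tool call to move; the robot and the scene stay as the last step left them, time stands still between calls to the robot, and variables do not carry over. Pictures are saved under pics/ and viewed, at most 10 in all, crops included, and the job is handed in when it is done.

Besides the shell and the picture viewer there is one more tool, called after "Emit:" in YAML: its name, and indented under it one key for each argument. arm_command: Moves the arm, as the interface text tells. Shift numbers are shares of 0.25 m and turn numbers shares of 180 degrees, none past 1 either way. Its arguments: {"type":"object","properties":{"rows":{"type":"array","items":{"type":"array"}},"grip":{"type":"number"}},"required":["rows"]}

```bash
mkdir -p pics; ls; cat > h.py <<'E'
import numpy as np, cv2
from scipy.spatial.transform import Rotation as R
from bench import arm
def cloud(cam, ret_img=False):
    info=arm.camera_info(cam); img,d=arm.get_image(cam)
    v,u=np.indices(d.shape)
    P=np.stack([(u-info['cx'])/info['fx']*d,(v-info['cy'])/info['fy']*d,d],-1)
    E=np.array(info['extrinsics'])
    return img,d,P@E[:3,:3].T+E[:3,3]
E
python3 - <<'E'
from h import *
s=arm.read_state(); print(s)
for c in ['scene','side']:
    img,d,W=cloud(c); cv2.imwrite(f'pics/{c}0.png',img); np.save(f'{c}0.npy',W)
    print(c,np.array(arm.camera_info(c)['extrinsics']).round(2).tolist())
    for q in ['guard','board','rod_grip','rod_plate','rod_tip','ring_center','tray','wrench','jar','washer','screwdriver','bottle','beaker','septa']:
        for r in arm.spot_in(c,q)[:4]:
            x,y=np.array(r['position']).round().astype(int)
            print(q,round(r['score'],2),x,y,W[min(y,419),min(x,559)].round(0))
E
```

```text
pics
{'clock': 0.0, 'joints': array([-1.03240845e+00,  3.85558608e-01,  6.61673004e-03, -5.06700751e-04,
       -1.19404246e+00, -2.58631077e-01]), 'joint_vel': array([ 0.00132858, -0.00039111, -0.0008797 , -0.00148868, -0.00074375,
        0.00131893]), 'joint_efforts': array([ 5.80273645e-04, -3.92289269e+01,  1.88410628e+01,  4.18611825e+00,
       -4.61728399e-03, -4.20906105e-06]), 'position': array([ 172.44457468, -600.11332014,  230.21567292]), 'ee_rot': array([-1.39330063e-01,  9.90245364e-01,  1.09965574e-03, -2.07496043e-04]), 'contact_force': array([ 0.89569778, -0.84134525,  0.55536899]), 'wrist_torque': array([ 0.00225613, -0.04212909,  0.02334803]), 'grasp_force': 0.0, 'gripper_width': 85.18668328457372}
scene [[0.55, 0.69, -0.47, 1081.97], [0.84, -0.45, 0.31, -388.07], [0.0, -0.57, -0.82, 1200.28], [0.0, 0.0, 0.0, 1.0]]
guard 0.98 402 257 [785. 233.  93.]
guard 0.72 179 283 [ 460. -338.    7.]
board 0.71 178 284 [ 461. -342.    6.]
rod_grip 0.57 168 257 [ 451. -336.  155.]
rod_plate 0.96 170 257 [ 451. -331.  150.]
rod_tip 0.9 168 256 [ 448. -334.  155.]
ring_center 0.
[... 437 characters left out ...]
.0, 0.0, 1.0]]
guard 0.93 164 218 [702. 278.  95.]
guard 0.32 181 296 [434. 394.  83.]
board 0.82 343 188 [ 440. -249.   73.]
rod_grip 0.82 359 163 [ 440. -321.  141.]
rod_plate 0.68 360 168 [ 445. -341.  108.]
rod_plate 0.54 166 218 [696. 274.  97.]
rod_tip 0.92 362 172 [ 450. -367.   76.]
tray 0.89 366 230 [ 297. -204.    6.]
tray 0.69 242 280 [419. 216.   4.]
tray 0.58 280 349 [191. 284.   4.]
wrench 0.69 278 236 [447.  47.  44.]
wrench 0.65 310 218 [ 462. -114.    6.]
jar 0.61 279 238 [448.  43.  32.]
screwdriver 0.23 178 296 [438. 400.  85.]
bottle 0.81 266 165 [ 701. -134.   90.]
beaker 0.65 178 295 [491. 380.  17.]
septa 0.9 122 300 [565. 500.  35.]
septa 0.71 279 238 [448.  43.  32.]
```

View pics/scene0.png

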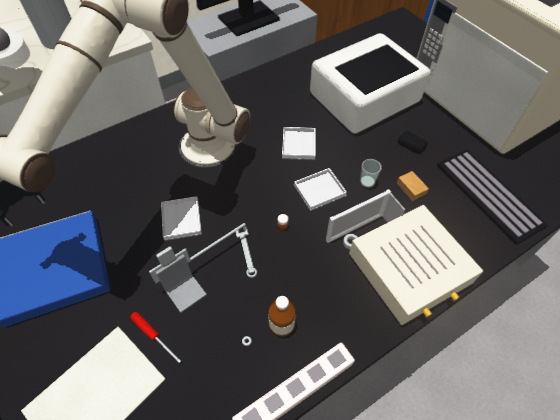

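View pics/side0.png

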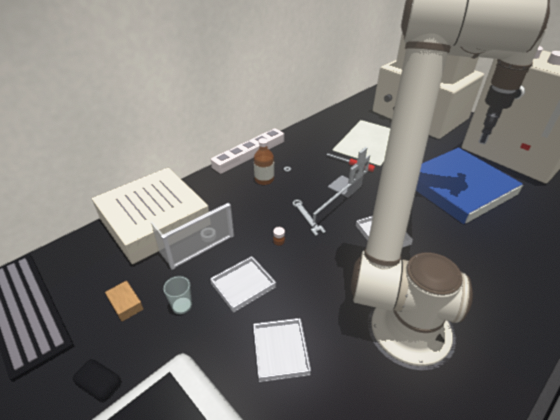

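The scene view shows the rod hanging on the board at about (165,262), its hook end by the wrench at (243,230). The guard is at (365,215) with the ring at (350,240) near the open end, and there are trays at (181,219), (320,188) and (299,142). In the side view the ring shows through the guard at (208,233).

```bash
python3 - <<'E'
from h import *
A=np.load('scene0.npy').reshape(-1,3); B=np.load('side0.npy').reshape(-1,3)
C=np.vstack([A,B]); C=C[np.isfinite(C).all(1)]
# height map view, 2 mm/px ; x 150..950 , y -500..600
def hm(P,x0,x1,y0,y1,s):
    H=np.zeros((int((x1-x0)/s),int((y1-y0)/s)),np.float32)
    m=(P[:,0]>x0)&(P[:,0]<x1)&(P[:,1]>y0)&(P[:,1]<y1)&(P[:,2]<220)&(P[:,2]>-20)
    p=P[m]; np.maximum.at(H,(((p[:,0]-x0)/s).astype(int).clip(0,H.shape[0]-1),((p[:,1]-y0)/s).astype(int).clip(0,H.shape[1]-1)),p[:,2]); return H
Hs=[hm(P,150,950,-500,600,2) for P in (A,B)]
V=np.vstack([cv2.applyColorMap((h/200*255).clip(0,255).astype(np.uint8),cv2.COLORMAP_JET) for h in Hs])
cv2.imwrite('pics/hm.png',cv2.resize(V,None,fx=1,fy=0.75,interpolation=cv2.INTER_AREA))
def rect(P,b,n):
    m=np.all([(P[:,i]>b[i][0])&(P[:,i]<b[i][1]) for i in range(3)],0); p=P[m]
    if len(p)<5: print(n,len(p));return
    r=cv2.minAreaRect(p[:,:2].astype(np.float32)); print(n,len(p),np.round(r[0],1),np.round(r[1],1),round(r[2],1),'z',p[:,2].mean().round(1))
for nm,P in (('scene',A),('side',B)):
    print(nm)
    rect(P,[(550,1000),(100,650),(88,102)],'boxtop')
    rect(P,[(500,760),(100,500),(120,145)],'guardtop')
    rect(P,[(380,560),(-450,-220),(150,200)],'tab')
    rect(P,[(380,560),(-450,-220),(118,130)],'boardtop')
    for n,c in (('t1',(280,-220)),('t2',(405,220)),('t3',(190,290))):
        rect(P,[(c[0]-100,c[0]+100),(c[1]-100,c[1]+100),(14,30)],n)
    rect(P,[(585,660),(130,230),(12,28)],'ring')
    rect(P,[(440,480),(-200,-60),(25,90)],'rodend')
    rect(P,[(380,480),(-300,-60),(50,90)],'rod')
E
```

```text
scene
boxtop 7793 [759.9 257.6] [303.4 347. ] 85.6 z 95.2
guardtop 356 [624.5 225.8] [220.3  83.8] 84.1 z 129.7
tab 166 [ 445.8 -339.8] [13.5 44.2] 6.8 z 172.1
boardtop 217 [ 452.1 -339.5] [ 19.1 115. ] 7.0 z 125.1
t1 238 [ 250.6 -231. ] [121.5 146.2] 68.7 z 20.0
t2 258 [405.5 222.2] [142.4 125.8] 83.0 z 19.8
t3 190 [189.5 283.3] [118.3 148. ] 54.1 z 19.7
ring 147 [617.4 178.7] [99.9 58.1] 86.7 z 19.7
rodend 0
rod 208 [ 432.8 -192. ] [ 17.6 219.1] 8.1 z 71.9
side
boxtop 5102 [761.4 260.7] [300.4 351.1] 85.7 z 96.1
guardtop 410 [624.6 226.7] [218.7  88.4] 84.4 z 130.0
tab 90 [ 445.7 -338. ] [12.4 47.9] 6.3 z 171.6
boardtop 69 [ 448.2 -338.6] [ 21.6 114.4] 3.4 z 123.8
t1 98 [ 267.1 -239.6] [156.   89.8] 45.0 z 19.8
t2 417 [405.7 224.4] [141.3 123. ] 84.1 z 20.4
t3 492 [189.4 285.1] [120.2 143. ] 54.1 z 20.6
ring 92 [589.2 183.5] [92.1  7.7] 88.6 z 20.0
rodend 0
rod 151 [ 431. -190.] [ 18.7 221. ] 8.8 z 72.3
```

View pics/hm.png

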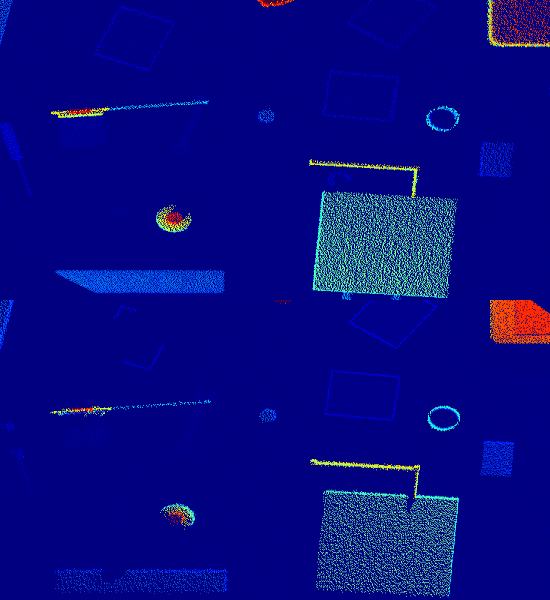

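The height map confirms three trays. The one at (405,223) is 463 mm from the base and the other two are about 341 mm, so it is the target. Next I fit lines and circles to get accurate poses.

```bash
cat >> h.py <<'E'
def plan(x,y,z,yaw,p=None,q=None):
    """shift/turn fractions from measured (or given) pose to tool-down pose, tool y at yaw deg; also remaining dist"""
    s=arm.read_state(); p=s['position'] if p is None else np.array(p); Rm=R.from_quat(s['ee_rot'] if q is None else q)
    a=np.radians(yaw); ty=np.array([np.cos(a),np.sin(a),0]); tz=np.array([0,0,-1.]); T=R.from_matrix(np.stack([np.cross(ty,tz),ty,tz],1))
    d=Rm.inv().apply(np.array([x,y,z])-p)/250; w=(Rm.inv()*T).as_rotvec()/np.pi
    print('shift',d.round(4).tolist(),'turn',w.round(4).tolist(),'mm',round(np.linalg.norm(d)*250,1),'deg',round(np.linalg.norm(w)*180,1))
    return T.as_quat()
E
python3 - <<'E'
from h import *
A=np.load('scene0.npy').reshape(-1,3); B=np.load('side0.npy').reshape(-1,3)
def sel(P,b): return P[np.all([(P[:,i]>b[i][0])&(P[:,i]<b[i][1]) for i in range(3)],0)]
def line(p,n):
    vx,vy,x,y=cv2.fitLine(p[:,:2].astype(np.float32),cv2.DIST_HUBER,0,.01,.01).ravel()
    if vy<0: vx,vy=-vx,-vy
    t=(p[:,:2]-[x,y])@[vx,vy]; e=np.abs((p[:,:2]-[x,y])@[vy,-vx])
    t=t[e<12]; a=np.array([x,y])+np.percentile(t,0.5)*np.array([vx,vy]);b=np.array([x,y])+np.percentile(t,99.5)*np.array([vx,vy])
    print(n,len(p),'yaw',round(np.degrees(np.arctan2(-vx,vy)),2),'ends',a.round(1),b.round(1),'x at y ends')
for nm,P in (('scene',A),('side',B)):
    print(nm)
    line(sel(P,[(420,475),(-450,-220),(150,200)]),'tab')
    t=sel(P,[(420,475),(-450,-220),(150,200)]); print(' tab z max',np.percentile(t[:,2],98).round(1))
    t=sel(P,[(420,475),(-450,-220),(180,200)]); r=cv2.minAreaRect(t[:,:2].astype(np.float32)); print(' tabtop',len(t),r)
    line(sel(P,[(380,480),(-270,-60),(60,85)]),'rod'); t=sel(P,[(380,480),(-270,-60),(60,85)]); print(' z',np.percentile(t[:,2],[5,50,95]))
    line(sel(P,[(570,612),(100,345),(122,140)]),'guardtop')
    t=sel(P,[(600,760),(300,420),(122,140)]); print(' backwall y by x', t[:,:2].mean(0).round(1), t[:,0].min().round(1), t[:,0].max().round(1))
    # box -x edge: min x per y bin
    b=sel(P,[(600,1000),(100,480),(90,102)]); k=((b[:,1]-100)//10).astype(int)
    e=np.array([[b[k==i,0].min(),105+10*i,0] for i in range(6,31) if (k==i).sum()>5 ]); line(e,'box front edge'); print(' box miny', np.percentile(b[:,1],.3).round(1))
    g=sel(P,[(585,665),(125,230),(16,24)]); 
    if len(g)>5: print(' ringtop', g[:,:2].min(0).round(1), g[:,:2].max(0).round(1), g[:,:2].mean(0).round(1)); np.save(nm+'g.npy',g)
    print(g[::max(1,len(g)//40),:2].round(0).tolist())
    w=sel(P,[(420,540),(-190,-40),(3,25)]); print(' wrench',len(w), w.min(0).round(0),w.max(0).round(0))
E
```

```text
scene
tab 166 yaw 6.01 ends [ 451.2 -361.4] [ 446.6 -317.7] x at y ends
 tab z max 187.1
 tabtop 63 ((445.2358703613281, -339.8709716796875), (12.385072708129883, 43.691402435302734), 6.798989295959473)
rod 165 yaw 5.41 ends [ 439.6 -267.5] [422.3 -84.1] x at y ends
 z [66.93188889 71.83363553 76.36262824]
guardtop 274 yaw -4.48 ends [584.5 120.4] [601.5 337.7] x at y ends
 backwall y by x [633.7 326.9] 600.1 676.8
box front edge 25 yaw -4.44 ends [661.2 166.2] [679.7 404.2] x at y ends
 box miny 129.7
 ringtop [587. 127.] [665.  223.3] [613.7 176.5]
[[593.0, 223.0], [593.0, 207.0], [594.0, 215.0], [592.0, 199.0], [590.0, 188.0], [593.0, 200.0], [592.0, 187.0], [588.0, 174.0], [589.0, 165.0], [592.0, 171.0], [590.0, 160.0], [589.0, 153.0], [590.0, 161.0], [607.0, 188.0], [613.0, 191.0], [616.0, 197.0], [588.0, 145.0], [609.0, 178.0], [612.0, 183.0], [615.0, 190.0], [618.0, 196.0], [623.0, 199.0], [588.0, 143.0], [611.0, 177.0], [615.0, 181.0], [617.0, 188.0], [622.0, 192.0], [626.0, 197.0], [629.0, 202.0], [589.0, 133.0], [610.0, 169.0], [613.0, 175.0], [626.0, 193.0], [630.0, 198.0]
[... 1024 characters left out ...]
.0, 164.0], [586.0, 162.0], [588.0, 157.0], [587.0, 172.0], [589.0, 167.0], [588.0, 165.0], [588.0, 179.0], [590.0, 174.0], [586.0, 173.0], [588.0, 169.0], [592.0, 187.0], [588.0, 183.0], [586.0, 181.0], [588.0, 176.0], [590.0, 190.0], [589.0, 187.0], [590.0, 183.0], [588.0, 180.0], [593.0, 195.0], [590.0, 193.0], [588.0, 191.0], [589.0, 205.0], [590.0, 201.0], [589.0, 198.0], [592.0, 214.0], [594.0, 206.0], [588.0, 206.0], [588.0, 203.0], [591.0, 218.0], [590.0, 216.0], [591.0, 212.0], [590.0, 209.0], [589.0, 206.0], [590.0, 223.0], [590.0, 219.0], [591.0, 216.0], [587.0, 211.0], [590.0, 227.0], [591.0, 223.0], [592.0, 230.0], [586.0, 226.0]]
 wrench 207 [ 420. -188.    3.] [540. -42.  12.]
```

```bash
python3 - <<'E'
from h import *
from scipy.optimize import least_squares
g=np.load('sceneg.npy'); g=g[(g[:,0]>604)&(g[:,0]<655)&(g[:,1]>150)][:,:2]
f=lambda c:(lambda r:np.maximum(r-24,0)+np.maximum(14-r,0))(np.hypot(*(g-c).T))
r=least_squares(f,[631,181],loss='soft_l1'); print('ring',r.x.round(1),len(g),r.fun.max().round(1))
q=plan(310,-470,232,145)
plan(445.6,-339.3,232,185.35,[310,-470,232],q)
E
```

```text
ring [630.1 180.3] 68 0.4
shift [-0.6724, 0.3506, -0.0028] turn [0.0, 0.0, -0.2165] mm 189.6 deg 39.0
shift [-0.7394, -0.1444, 0.0] turn [-0.0, 0.0, -0.2242] mm 188.3 deg 40.3
```

Emit:
arm_command:
  rows:
    - [[-0.134,0.07,-0.0006],[0,0,-0.0433]]
    - [[-0.269,0.14,-0.001],[0,0,-0.0866]]
    - [[-0.403,0.21,-0.002],[0,0,-0.13]]
    - [[-0.538,0.28,-0.002],[0,0,-0.173]]
    - [[-0.6724,0.3506,-0.0028],[0,0,-0.2165]]
  grip: 0.6

```text
clock: 2.0
position: [310.9, -468.9, 232.2]
ee_rot: [-0.464, 0.886, -0.0, 0.0]
contact_force: [-0.3, -0.0, 1.0]
gripper_width: 51.0
grasp_force: 0.0
```

Emit:
arm_command:
  rows:
    - [[-0.148,-0.029,0],[0,0,-0.045]]
    - [[-0.296,-0.058,0],[0,0,-0.09]]
    - [[-0.444,-0.087,0],[0,0,-0.1345]]
    - [[-0.592,-0.116,0],[0,0,-0.18]]
    - [[-0.7394,-0.1444,0],[0,0,-0.2242]]

```text
clock: 2.5
position: [446.6, -338.1, 232.3]
ee_rot: [0.741, -0.671, 0.0, -0.0]
contact_force: [-0.2, 0.0, 0.4]
gripper_width: 51.1
grasp_force: 0.0
```

Emit:
arm_command:
  rows:
    - [[0,0,0],[0,0,0]]
    - [[0,0,0],[0,0,0]]

```text
clock: 2.7
position: [446.0, -338.7, 232.0]
ee_rot: [0.74, -0.673, -0.0, 0.0]
contact_force: [0.1, -0.2, 0.5]
gripper_width: 51.5
grasp_force: 0.0
```

```bash
python3 - <<'E'
from h import *
s=arm.read_state(); print(s['clock'],s['position'],s['ee_rot'],s['gripper_width'],s['joints'])
plan(445.6,-339.3,144,185.35)
img,d,W=cloud('wrist'); cv2.imwrite('pics/w1.png',img); np.save('w1.npy',W)
p=W.reshape(-1,3)
t=p[(p[:,2]>181)&(p[:,2]<192)&(abs(p[:,0]-445)<40)&(abs(p[:,1]+339)<60)]
print(len(t), cv2.minAreaRect(t[:,:2].astype(np.float32)) if len(t)>5 else '', t[:,2].mean() if len(t) else '')
E
```

```text
2.7 [ 446.01163773 -338.66477021  231.96772965] [ 7.39724275e-01 -6.72910082e-01 -1.17803510e-04  7.04090424e-05] 51.505930723779755 [-3.60044355e-01  2.74105409e-01 -1.53064395e-01  4.82266502e-05
 -1.14389747e+00  4.54549107e-01]
shift [0.0024, 0.0018, 0.3519] turn [0.0001, 0.0, 0.0004] mm 88.0 deg 0.1
883 ((443.8847351074219, -340.73675537109375), (9.63542652130127, 43.741455078125), 5.107371807098389) 184.10594645832452
```

View pics/w1.png

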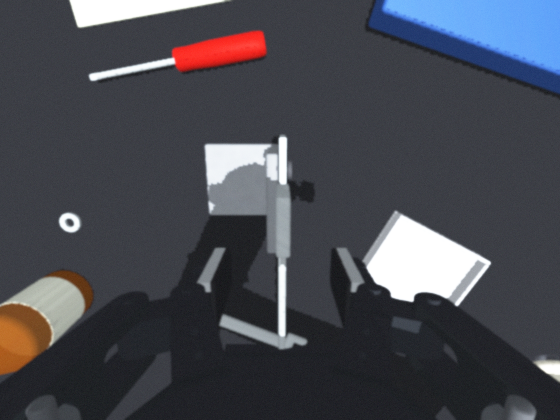

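The wrist view shows the tab edge-on at (283,160), centred between the fingers at columns 213 and 348. I descend and grip.

Emit:
arm_command:
  rows:
    - [[0.0047,0.0053,0.1],[0,0,0]]
    - [[0.0047,0.0053,0.2],[0,0,0]]
    - [[0.0047,0.0053,0.28],[0,0,0]]
    - [[0.0047,0.0053,0.344],[0,0,0]]
    - [[0.0047,0.0053,0.344],[0,0,0]]

```text
clock: 3.25
position: [441.9, -340.8, 143.7]
ee_rot: [0.738, -0.674, -0.003, 0.001]
contact_force: [-0.5, 0.6, 0.2]
gripper_width: 51.5
grasp_force: 0.0
```

Emit:
arm_command:
  rows:
    - [[0,0,0],[0,0,0]]
    - [[0,0,0],[0,0,0]]
    - [[0,0,0],[0,0,0]]
    - [[0,0,0],[0,0,0]]
    - [[0,0,0],[0,0,0]]
  grip: 0

```text
clock: 3.75
position: [444.8, -341.1, 147.2]
ee_rot: [0.739, -0.673, 0.001, 0.0]
contact_force: [-0.5, -1.5, 4.1]
gripper_width: 9.5
grasp_force: 59.6
```

Emit:
arm_command:
  rows:
    - [[0,0,0],[0,0,0]]
    - [[0,0,0],[0,0,0]]
    - [[0,0,0],[0,0,0]]
    - [[0,0,0],[0,0,0]]
    - [[0,0,0],[0,0,0]]

```text
clock: 4.25
position: [444.8, -341.1, 147.2]
ee_rot: [0.74, -0.673, 0.001, 0.0]
contact_force: [-1.8, -1.4, 6.7]
gripper_width: 9.1
grasp_force: 60.0
```

Emit:
arm_command:
  rows:
    - [[0,0,-0.03],[0,0,0]]
    - [[0,0,-0.06],[0,0,0]]
    - [[0,0,-0.09],[0,0,0]]
    - [[0,0,-0.112],[0,0,0]]
    - [[0,0,-0.112],[0,0,0]]

```text
clock: 4.75
position: [444.9, -340.8, 175.0]
ee_rot: [0.739, -0.673, 0.001, -0.0]
contact_force: [-0.2, 0.2, -1.4]
gripper_width: 9.2
grasp_force: 59.0
```

Emit:
arm_command:
  rows:
    - [[0,0,0],[0,0,0]]
    - [[0,0,0],[0,0,0]]

```text
clock: 4.95
position: [444.1, -340.4, 173.6]
ee_rot: [0.739, -0.673, -0.0, 0.0]
contact_force: [0.5, -0.1, -1.9]
gripper_width: 9.2
grasp_force: 59.0
```

Emit:
arm_command:
  rows:
    - [[0,0.04,0],[0,0,0]]
    - [[0,0.09,0],[0,0,0]]
    - [[0,0.15,0],[0,0,0]]
    - [[0,0.21,0],[0,0,0]]
    - [[0,0.24,0],[0,0,0]]

```text
clock: 5.45
position: [382.4, -346.1, 174.1]
ee_rot: [0.739, -0.674, -0.0, 0.0]
contact_force: [0.2, -0.2, -2.8]
gripper_width: 9.1
grasp_force: 59.0
```

Emit:
arm_command:
  rows:
    - [[0,0,-0.06],[0,0,0]]
    - [[0,0,-0.12],[0,0,0]]
    - [[0,0,-0.18],[0,0,0]]
    - [[0,0,-0.25],[0,0,0]]
    - [[0,0,-0.25],[0,0,0]]

```text
clock: 5.95
position: [385.5, -347.2, 239.2]
ee_rot: [0.739, -0.673, 0.003, -0.001]
contact_force: [0.6, -0.8, -1.1]
gripper_width: 8.8
grasp_force: 59.1
```

```bash
python3 - <<'E'
from h import *
s=arm.read_state(); print(s['clock'],s['position'],s['ee_rot'],s['contact_force'],s['gripper_width'])
q=plan(490,-270,236,180)
plan(600,-205,236,175.5,[490,-270,236],q)
E
```

```text
5.95 [ 385.47728823 -347.19212933  239.17626547] [ 7.39420506e-01 -6.73236726e-01  3.06141133e-03 -5.03865293e-04] [ 0.57347806 -0.79187301 -1.07353458] 8.83713056237698
shift [-0.2684, -0.4451, 0.0138] turn [-0.0016, -0.0012, 0.0298] mm 130.0 deg 5.4
shift [-0.26, -0.44, 0.0] turn [0.0, 0.0, 0.025] mm 127.8 deg 4.5
```

Emit:
arm_command:
  rows:
    - [[-0.05,-0.09,0],[0,0,0.006]]
    - [[-0.11,-0.18,0],[0,0,0.012]]
    - [[-0.16,-0.27,0],[0,0,0.018]]
    - [[-0.215,-0.36,0],[0,0,0.024]]
    - [[-0.268,-0.445,0],[0,0,0.0298]]

```text
clock: 6.45
position: [489.3, -268.3, 235.3]
ee_rot: [-0.707, 0.708, 0.001, -0.0]
contact_force: [-0.6, -0.5, -1.3]
gripper_width: 9.6
grasp_force: 59.0
```

Emit:
arm_command:
  rows:
    - [[-0.06,-0.11,0],[0,0,0.006]]
    - [[-0.12,-0.21,0],[0,0,0.012]]
    - [[-0.18,-0.31,0],[0,0,0.018]]
    - [[-0.24,-0.4,0],[0,0,0.025]]
    - [[-0.26,-0.44,0],[0,0,0.025]]

```text
clock: 6.95
position: [600.2, -202.7, 234.7]
ee_rot: [-0.679, 0.734, 0.001, -0.0]
contact_force: [-1.2, 0.7, -2.1]
gripper_width: 9.4
grasp_force: 59.0
```

Emit:
arm_command:
  rows:
    - [[0,0,0],[0,0,0]]
    - [[0,0,0],[0,0,0]]
    - [[0,0,0],[0,0,0]]

```text
clock: 7.25
position: [598.1, -204.8, 236.4]
ee_rot: [-0.678, 0.735, 0.0, -0.0]
contact_force: [0.4, -0.5, -1.2]
gripper_width: 9.9
grasp_force: 59.0
```

```bash
python3 - <<'E'
from h import *
s=arm.read_state(); print(s['clock'],s['position'],s['ee_rot'],s['contact_force'],s['gripper_width'])
for c in ('scene','side'):
    img,d,W=cloud(c); cv2.imwrite(f'pics/{c}1.png',img); P=W.reshape(-1,3)
    t=P[(P[:,2]>130)&(P[:,2]<175)&(P[:,0]>560)&(P[:,0]<660)&(P[:,1]>-130)&(P[:,1]<90)]
    vx,vy,x,y=cv2.fitLine(t[:,:2].astype(np.float32),cv2.DIST_HUBER,0,.01,.01).ravel()
    if vy<0:vx,vy=-vx,-vy
    print(c,len(t),'rod yaw',np.degrees(np.arctan2(-vx,vy)).round(2),'end y',np.percentile(t[:,1],99.5).round(1),'x at y=50',(x+(50-y)*vx/vy).round(1))
    for lo,hi in((-130,-60),(-60,10),(10,60)):
        k=t[(t[:,1]>lo)&(t[:,1]<hi)]; print('  z',lo,np.percentile(k[:,2],[10,50,90]).round(1),len(k))
    k=P[(P[:,2]>85)&(P[:,2]<135)&(P[:,0]>560)&(P[:,0]<660)&(P[:,1]>20)&(P[:,1]<80)]
    if len(k): print('  hook',len(k),k.min(0).round(1),k.max(0).round(1),k.mean(0).round(1))
plan(610.0,-74.5,170,175.5)
E
```

```text
7.25 [ 598.05898716 -204.79409546  236.43401158] [-6.78401081e-01  7.34691670e-01  2.78799667e-04 -2.13462561e-04] [ 0.43023975 -0.48332283 -1.15198198] 9.882202444809193
scene 198 rod yaw -4.76 end y 51.2 x at y=50 620.4
  z -130 [159.3 161.4 164.4] 74
  z -60 [159.  161.8 165. ] 70
  z 10 [146.1 160.6 164.2] 54
  hook 8 [616.4  46.1 122.1] [622.2  51.6 133.6] [620.3  48.8 128.7]
side 148 rod yaw -4.27 end y 55.9 x at y=50 617.1
  z -130 [159.5 162.4 164.6] 44
  z -60 [158.6 162.5 165. ] 49
  z 10 [140.7 160.3 163.8] 55
  hook 8 [615.9  50.2 121.7] [624.2  55.  132.3] [619.   52.5 128.1]
shift [-0.5232, -0.0051, 0.2672] turn [-0.0, 0.0, -0.0004] mm 146.9 deg 0.1
```

Emit:
arm_command:
  rows:
    - [[-0.1,0,0.05],[0,0,0]]
    - [[-0.21,0,0.1],[0,0,0]]
    - [[-0.32,0,0.16],[0,0,0]]
    - [[-0.42,0,0.22],[0,0,0]]
    - [[-0.52,0,0.28],[0,0,0]]

```text
clock: 7.85
position: [609.0, -74.1, 166.5]
ee_rot: [-0.678, 0.735, -0.0, 0.0]
contact_force: [-0.2, 0.1, -2.5]
gripper_width: 9.3
grasp_force: 59.1
```

Emit:
arm_command:
  rows:
    - [[0,0,0],[0,0,0]]
    - [[0,0,0],[0,0,0]]
    - [[0,0,0],[0,0,0]]

```text
clock: 8.15
position: [609.7, -75.4, 167.5]
ee_rot: [-0.678, 0.735, -0.001, 0.001]
contact_force: [0.9, -0.1, -1.4]
gripper_width: 9.3
grasp_force: 58.8
```

```bash
python3 - <<'E'
from h import *
s=arm.read_state(); print(s['clock'],s['position'],s['ee_rot'],s['contact_force'],s['gripper_width'])
ims=[]
for c in ('scene','side'):
    img,d,W=cloud(c); P=W.reshape(-1,3)
    i=arm.camera_info(c); E=np.linalg.inv(np.array(i['extrinsics']))
    q=E[:3,:3]@np.array([630,180,20])+E[:3,3]; u,v=int(i['fx']*q[0]/q[2]+i['cx']),int(i['fy']*q[1]/q[2]+i['cy']); print(c,u,v)
    ims.append(cv2.resize(img[v-40:v+30,u-35:u+35],(400,400),interpolation=cv2.INTER_CUBIC))
    k=P[(P[:,2]>30)&(P[:,2]<78)&(P[:,0]>606)&(P[:,0]<650)&(P[:,1]>130)&(P[:,1]<215)]
    if len(k): print('  hook',len(k),k.min(0).round(1),k.max(0).round(1),k.mean(0).round(1), k.round(0).tolist()[:12])
    k=P[(P[:,2]>78)&(P[:,2]<100)&(P[:,0]>606)&(P[:,0]<650)&(P[:,1]>100)&(P[:,1]<215)]
    if len(k): print('  rod',len(k),k.min(0).round(1),k.max(0).round(1),k.mean(0).round(1))
cv2.imwrite('pics/c2.png',np.hstack(ims))
E
```

```text
8.15 [609.66752224 -75.38541734 167.52388321] [-6.78486783e-01  7.34612102e-01 -6.51781637e-04  5.65088619e-04] [ 0.92842237 -0.10101188 -1.44320026] 9.285752364955753
scene 350 239
  hook 13 [628.6 175.1  55.1] [634.6 181.2  77.3] [632.3 177.6  67.4] [[629.0, 176.0, 75.0], [632.0, 178.0, 77.0], [633.0, 181.0, 76.0], [631.0, 175.0, 73.0], [634.0, 177.0, 75.0], [635.0, 180.0, 73.0], [631.0, 177.0, 65.0], [634.0, 177.0, 69.0], [629.0, 176.0, 57.0], [632.0, 177.0, 61.0], [634.0, 179.0, 61.0], [633.0, 176.0, 57.0]]
  rod 70 [621.1 100.6  86. ] [634.3 181.6  97.5] [628.5 140.8  92.6]
side 207 232
```

View pics/c2.png

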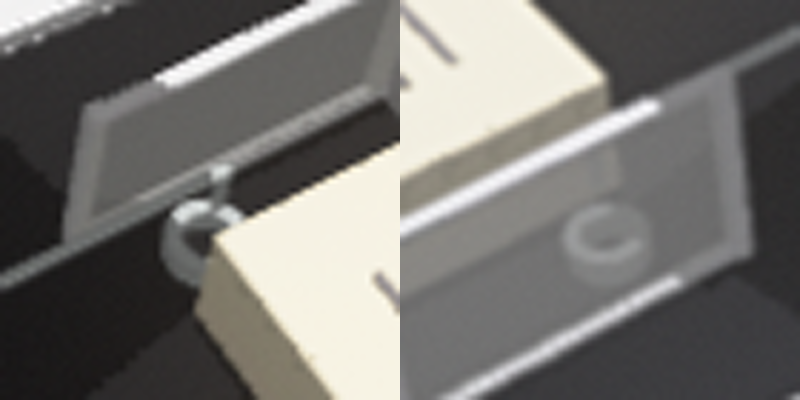

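The left crop shows the hook at (220,185), directly over the ring hole, and the measured hook and ring centres agree within about 1 mm. I lower it.

Emit:
arm_command:
  rows:
    - [[0,0,0.04],[0,0,0]]
    - [[0,0,0.08],[0,0,0]]
    - [[0,0,0.12],[0,0,0]]
    - [[0,0,0.15],[0,0,0]]
    - [[0,0,0.174],[0,0,0]]

```text
clock: 8.75
position: [609.0, -74.6, 121.7]
ee_rot: [-0.679, 0.734, 0.0, -0.001]
contact_force: [0.3, -0.1, -1.8]
gripper_width: 9.2
grasp_force: 59.1
```

Emit:
arm_command:
  rows:
    - [[0,0,0],[0,0,0]]
    - [[0,0,0],[0,0,0]]
    - [[0,0,0],[0,0,0]]

```text
clock: 9.05
position: [609.8, -74.5, 123.5]
ee_rot: [-0.679, 0.734, -0.0, 0.0]
contact_force: [0.5, 0.0, -1.9]
gripper_width: 9.2
grasp_force: 59.0
```

Emit:
arm_command:
  rows:
    - [[0.04,0,0],[0,0,0]]
    - [[0.1,0,0],[0,0,0]]
    - [[0.16,0,0],[0,0,0]]
    - [[0.22,0,0],[0,0,0]]
    - [[0.28,0,0],[0,0,0]]

```text
clock: 9.55
position: [603.6, -146.0, 123.1]
ee_rot: [-0.678, 0.735, -0.0, 0.0]
contact_force: [-0.5, 1.6, -2.6]
gripper_width: 9.9
grasp_force: 59.0
```

Emit:
arm_command:
  rows:
    - [[0.06,0,0],[0,0,0]]
    - [[0.12,0,0],[0,0,0]]
    - [[0.18,0,0],[0,0,0]]
    - [[0.25,0,0],[0,0,0]]
    - [[0.32,0,0],[0,0,0]]

```text
clock: 10.05
position: [597.4, -225.4, 123.0]
ee_rot: [-0.679, 0.734, 0.0, -0.0]
contact_force: [0.2, 0.8, -1.8]
gripper_width: 9.6
grasp_force: 59.0
```

Emit:
arm_command:
  rows:
    - [[0,0,0],[0,0,0]]
    - [[0,0,0],[0,0,0]]
    - [[0,0,0],[0,0,0]]
    - [[0,0,0],[0,0,0]]

```text
clock: 10.45
position: [597.6, -223.6, 123.0]
ee_rot: [-0.679, 0.734, -0.0, -0.0]
contact_force: [0.3, -0.1, -2.0]
gripper_width: 9.2
grasp_force: 59.0
```

```bash
python3 - <<'E'
from h import *
s=arm.read_state(); print(s['clock'],s['position'],s['ee_rot'],s['contact_force'],s['gripper_width'])
for c in ('scene','side'):
    img,d,W=cloud(c); P=W.reshape(-1,3); cv2.imwrite(f'pics/{c}3.png',img)
    k=P[(P[:,2]>12)&(P[:,2]<25)&(P[:,0]>570)&(P[:,0]<660)&(P[:,1]>-20)&(P[:,1]<95)]
    if len(k): print(c,'ring',len(k),k.min(0).round(1),k.max(0).round(1),k.mean(0).round(1),cv2.minEnclosingCircle(k[:,:2].astype(np.float32)))
    k=P[(P[:,2]>28)&(P[:,2]<60)&(P[:,0]>570)&(P[:,0]<660)&(P[:,1]>-20)&(P[:,1]<95)]
    if len(k): print(c,'hook',len(k),k.min(0).round(1),k.max(0).round(1))
E
```

```text
10.45 [ 597.62016459 -223.6406739   123.02960582] [-6.79070105e-01  7.34073420e-01 -1.24162747e-07 -8.40731115e-05] [ 0.29975683 -0.06319594 -1.96268979] 9.155941951876798
scene ring 117 [594.2  12.1  12.2] [641.1  60.3  25. ] [621.2  35.1  19.4] ((618.1005859375, 36.249691009521484), 24.324504852294922)
scene hook 51 [611.9 -18.9  29.4] [622.4  35.5  53.5]
side ring 114 [593.4  15.3  12. ] [643.7  63.1  24.8] [614.3  40.6  19.3] ((618.4817504882812, 38.91411209106445), 25.206289291381836)
side hook 43 [609.6 -19.4  32.3] [620.8  38.8  52.6]
```

Emit:
arm_command:
  rows:
    - [[-0.02,0,0],[0,0,0]]
    - [[-0.028,0,0],[0,0,0]]
    - [[-0.028,0,-0.04],[0,0,0]]
    - [[-0.028,0,-0.1],[0,0,0]]
    - [[-0.028,0,-0.18],[0,0,0]]

```text
clock: 11.05
position: [597.8, -216.8, 168.4]
ee_rot: [-0.679, 0.734, 0.001, -0.001]
contact_force: [0.0, 0.0, -1.7]
gripper_width: 9.2
grasp_force: 58.9
```

Emit:
arm_command:
  rows:
    - [[0,0,-0.08],[0,0,0]]
    - [[0,0,-0.16],[0,0,0]]
    - [[0,0,-0.24],[0,0,0]]
    - [[0,0,-0.284],[0,0,0]]
    - [[0,0,-0.284],[0,0,0]]

```text
clock: 11.55
position: [599.1, -217.3, 241.6]
ee_rot: [-0.679, 0.734, -0.002, 0.001]
contact_force: [-0.8, -0.2, -2.5]
gripper_width: 9.4
grasp_force: 59.1
```

```bash
python3 - <<'E'
from h import *
s=arm.read_state(); print(s['clock'],s['position'],s['ee_rot'],s['contact_force'],s['gripper_width'])
img,d,W=cloud('scene'); P=W.reshape(-1,3)
k=P[(P[:,2]>12)&(P[:,2]<25)&(P[:,0]>570)&(P[:,0]<660)&(P[:,1]>-20)&(P[:,1]<95)]
print('ring',len(k),k.mean(0).round(1),cv2.minEnclosingCircle(k[:,:2].astype(np.float32)))
q=plan(490,-275,238,180)
plan(384.4,-346.0,238,185.35,[490,-275,238],q)
E
```

```text
11.55 [ 599.05767688 -217.25778767  241.56172663] [-0.67884811  0.73427485 -0.00193317  0.00139701] [-0.84163223 -0.1814665  -2.47862836] 9.41283102640305
ring 125 [618.4  34.7  18.9] ((619.1747436523438, 35.73289108276367), 24.61517333984375)
shift [0.2656, 0.4134, 0.0061] turn [-0.0005, 0.0001, -0.025] mm 122.9 deg 4.5
shift [0.284, 0.4224, 0.0] turn [-0.0, 0.0, -0.0297] mm 127.2 deg 5.4
```

Emit:
arm_command:
  rows:
    - [[0.05,0.08,0],[0,0,-0.005]]
    - [[0.1,0.16,0],[0,0,-0.01]]
    - [[0.16,0.24,0],[0,0,-0.015]]
    - [[0.21,0.33,0],[0,0,-0.02]]
    - [[0.265,0.413,0],[0,0,-0.025]]

```text
clock: 12.1
position: [488.2, -274.9, 237.4]
ee_rot: [0.707, -0.707, -0.001, 0.001]
contact_force: [0.1, 0.1, -2.2]
gripper_width: 9.4
grasp_force: 59.1
```

Emit:
arm_command:
  rows:
    - [[0.07,0.1,0],[0,0,-0.007]]
    - [[0.14,0.2,0],[0,0,-0.014]]
    - [[0.21,0.3,0],[0,0,-0.021]]
    - [[0.26,0.38,0],[0,0,-0.028]]
    - [[0.284,0.422,0],[0,0,-0.0297]]

```text
clock: 12.6
position: [382.3, -346.3, 237.8]
ee_rot: [0.739, -0.674, -0.001, 0.0]
contact_force: [-0.0, 0.2, -2.4]
gripper_width: 9.3
grasp_force: 59.1
```

Emit:
arm_command:
  rows:
    - [[0,0,0.1],[0,0,0]]
    - [[0,0,0.2],[0,0,0]]
    - [[0,0,0.25],[0,0,0]]
    - [[0,0,0.25],[0,0,0]]
    - [[0,0,0.25],[0,0,0]]

```text
clock: 13.1
position: [384.8, -346.0, 176.4]
ee_rot: [0.739, -0.673, -0.0, 0.0]
contact_force: [0.2, -0.5, -1.5]
gripper_width: 9.2
grasp_force: 59.0
```

Emit:
arm_command:
  rows:
    - [[0,0,0],[0,0,0]]
    - [[0,0,0],[0,0,0]]
    - [[0,0,0],[0,0,0]]

```text
clock: 13.4
position: [384.9, -346.1, 177.2]
ee_rot: [0.739, -0.673, 0.001, -0.0]
contact_force: [0.7, 0.3, -2.2]
gripper_width: 9.4
grasp_force: 59.0
```

```bash
python3 - <<'E'
from h import *
P=[];Q=[]
for i in range(3):
    img,d,W=cloud('scene'); s=arm.read_state(); P.append(s['position']); Q.append(s['ee_rot']*np.sign(s['ee_rot'][0]))
p=np.mean(P,0);q=np.mean(Q,0);q/=np.linalg.norm(q); print(s['clock'],p,q,np.ptp(P,0),s['contact_force'])
pt=W.reshape(-1,3); t=pt[(pt[:,2]>95)&(pt[:,2]<108)&(pt[:,0]>340)&(pt[:,0]<400)&(pt[:,1]>-270)&(pt[:,1]<-95)]
vx,vy,x,y=cv2.fitLine(t[:,:2].astype(np.float32),cv2.DIST_HUBER,0,.01,.01).ravel(); print('rod yaw',len(t),np.degrees(np.arctan2(-vx/np.sign(vy),abs(vy))))
plan(444.1,-340.4,173.6,185.35,p,q)
E
```

```text
13.55 [ 384.64751475 -346.02961049  176.94634331] [ 7.39278666e-01 -6.73399476e-01  4.23481284e-04 -1.41767287e-04] [0.16080278 0.06408777 0.24010418] [-0.41219368 -0.09882365 -2.29228451]
rod yaw 152 5.195183
shift [-0.0003, -0.2389, 0.0136] turn [-0.0002, -0.0001, -0.0001] mm 59.8 deg 0.1
```

Emit:
arm_command:
  rows:
    - [[0,0,0.0136],[0,0,0]]
    - [[0,-0.06,0.0136],[0,0,0]]
    - [[0,-0.12,0.0136],[0,0,0]]
    - [[0,-0.16,0.0136],[0,0,0]]
    - [[0,-0.19,0.0136],[0,0,0]]

```text
clock: 14.05
position: [433.4, -341.4, 172.9]
ee_rot: [0.74, -0.673, 0.0, 0.0]
contact_force: [-0.2, -0.1, -1.2]
gripper_width: 9.8
grasp_force: 59.1
```

Emit:
arm_command:
  rows:
    - [[0,-0.02,0],[0,0,0]]
    - [[0,-0.035,0],[0,0,0]]
    - [[0,-0.049,0],[0,0,0]]
    - [[0,-0.049,0],[0,0,0]]
    - [[0,-0.049,0],[0,0,0]]

```text
clock: 14.55
position: [443.7, -340.4, 173.1]
ee_rot: [0.739, -0.673, -0.0, 0.0]
contact_force: [-0.0, -0.3, -1.1]
gripper_width: 9.5
grasp_force: 59.1
```

```bash
python3 - <<'E'
from h import *
P=[]
for i in range(3):
    arm.get_image('scene'); s=arm.read_state(); P.append(s['position'])
p=np.mean(P,0); print(s['clock'],p,s['contact_force'],s['wrist_torque'])
plan(444.1,-340.4,146.5,185.35,p)
E
```

```text
14.7 [ 443.66915092 -340.44423644  173.17521827] [ 0.5645027   0.06572537 -1.70856986] [ 0.0153408  -0.04231273  0.00231636]
shift [-0.0, -0.0017, 0.1067] turn [0.0, 0.0, -0.0002] mm 26.7 deg 0.0
```

Emit:
arm_command:
  rows:
    - [[0,-0.0017,0.03],[0,0,0]]
    - [[0,-0.0017,0.06],[0,0,0]]
    - [[0,-0.0017,0.085],[0,0,0]]
    - [[0,-0.0017,0.1],[0,0,0]]
    - [[0,-0.0017,0.106],[0,0,0]]

```text
clock: 15.2
position: [443.9, -340.2, 147.1]
ee_rot: [0.739, -0.673, -0.001, 0.001]
contact_force: [-3.4, 3.9, 7.9]
gripper_width: 9.3
grasp_force: 60.7
```

Emit:
arm_command:
  rows:
    - [[0,0,0],[0,0,0]]
    - [[0,0,0],[0,0,0]]
    - [[0,0,0],[0,0,0]]

```text
clock: 15.5
position: [443.9, -340.2, 147.2]
ee_rot: [0.739, -0.673, -0.0, 0.0]
contact_force: [-2.8, 2.3, 5.6]
gripper_width: 9.4
grasp_force: 60.2
```

Emit:
arm_command:
  rows:
    - [[0,0,0],[0,0,0]]
    - [[0,0,0],[0,0,0]]
    - [[0,0,0],[0,0,0]]
    - [[0,0,0],[0,0,0]]
    - [[0,0,0],[0,0,0]]
  grip: 0.6

```text
clock: 16.0
position: [444.5, -340.4, 146.5]
ee_rot: [0.739, -0.673, 0.0, -0.0]
contact_force: [0.3, -0.2, -1.1]
gripper_width: 51.5
grasp_force: 0.0
```

Emit:
arm_command:
  rows:
    - [[0,0,-0.08],[0,0,0]]
    - [[0,0,-0.2],[0,0,0]]
    - [[0,0,-0.34],[0,0,0]]
    - [[0,0,-0.44],[0,0,0]]
    - [[0,0,-0.44],[0,0,0]]

```text
clock: 16.5
position: [446.3, -341.6, 261.1]
ee_rot: [0.739, -0.673, 0.005, -0.001]
contact_force: [-0.1, -0.9, -0.9]
gripper_width: 51.1
grasp_force: 0.0
```

```bash
python3 - <<'E'
from h import *
s=arm.read_state(); print(s['clock'],s['position'],s['gripper_width'])
img,d,W=cloud('scene'); cv2.imwrite('pics/s5.png',img); P=W.reshape(-1,3)
t=P[(P[:,2]>180)&(P[:,2]<192)&(P[:,0]>420)&(P[:,0]<475)&(P[:,1]>-450)&(P[:,1]<-220)]; print('tab',len(t),cv2.minAreaRect(t[:,:2].astype(np.float32)) if len(t)>4 else 0,np.percentile(t[:,2],98) if len(t) else 0)
t=P[(P[:,2]>60)&(P[:,2]<85)&(P[:,0]>380)&(P[:,0]<480)&(P[:,1]>-270)&(P[:,1]<-60)]
vx,vy,x,y=cv2.fitLine(t[:,:2].astype(np.float32),cv2.DIST_HUBER,0,.01,.01).ravel(); print('rod',len(t),np.degrees(np.arctan2(-vx/np.sign(vy),abs(vy))),'z',np.percentile(t[:,2],[5,50,95]),'endy',np.percentile(t[:,1],99.5),'x at -84',x+(-84-y)*vx/vy)
k=P[(P[:,2]>12)&(P[:,2]<25)&(P[:,0]>570)&(P[:,0]<660)&(P[:,1]>-20)&(P[:,1]<95)]
print('ring',len(k),k.mean(0).round(1),cv2.minEnclosingCircle(k[:,:2].astype(np.float32)))
a=plan(520,-160,200,180); plan(619,37,120,173,[520,-160,200],a)
E
```

```text
16.5 [ 446.28029406 -341.59106428  261.14876388] 51.06340493147068
tab 65 ((445.54278564453125, -339.3191833496094), (13.581649780273438, 43.296470642089844), 8.174551010131836) 188.49304526310212
rod 165 4.919407 z [67.63872897 71.90088543 75.80984945] endy -85.65306989653028 x at -84 422.24533
ring 126 [618.9  34.3  18.4] ((618.5983276367188, 35.25087356567383), 24.080385208129883)
shift [-0.6925, -0.364, 0.2343] turn [-0.0013, -0.0006, 0.0297] mm 204.2 deg 5.3
shift [-0.788, -0.396, 0.32] turn [0.0, 0.0, 0.0389] mm 234.5 deg 7.0
```

View pics/s5.png

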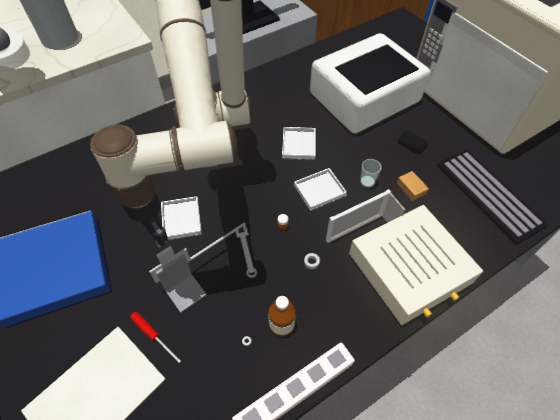

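The scene view shows the rod back on the board as at the start (tab within 1 mm), the ring free on the bench at (312,261), and the bystanders unmoved. Next I pick up the ring.

```bash
python3 - <<'E'
from h import *
s=arm.read_state()
q0=R.from_matrix(np.array([[.0932,-.9956,0],[-.9956,-.0932,0],[0,0,-1]])).as_quat()
a=plan(525,-150,210,205,[444.6,-340.4,256.5],q0); plan(618.7,37,110,225,[525,-150,210],a)
E
```

```text
shift [-0.7283, -0.3912, 0.186] turn [0.0, 0.0, -0.1092] mm 211.8 deg 19.7
shift [-0.5195, -0.6558, 0.4] turn [0.0, 0.0, -0.1111] mm 231.8 deg 20.0
```

Emit:
arm_command:
  rows:
    - [[-0.145,-0.078,0.037],[0,0,-0.022]]
    - [[-0.29,-0.156,0.074],[0,0,-0.044]]
    - [[-0.436,-0.234,0.11],[0,0,-0.066]]
    - [[-0.58,-0.312,0.15],[0,0,-0.088]]
    - [[-0.7283,-0.3912,0.186],[0,0,-0.1092]]
  grip: 0.92

```text
clock: 17.05
position: [524.3, -148.4, 208.2]
ee_rot: [0.844, -0.536, -0.001, 0.001]
contact_force: [2.0, 1.4, 0.0]
gripper_width: 78.5
grasp_force: 0.0
```

Emit:
arm_command:
  rows:
    - [[-0.104,-0.131,0.08],[0,0,-0.022]]
    - [[-0.208,-0.262,0.16],[0,0,-0.044]]
    - [[-0.312,-0.393,0.24],[0,0,-0.067]]
    - [[-0.416,-0.524,0.32],[0,0,-0.089]]
    - [[-0.5195,-0.6558,0.4],[0,0,-0.1111]]

```text
clock: 17.55
position: [618.1, 38.4, 107.8]
ee_rot: [0.924, -0.381, -0.001, 0.001]
contact_force: [0.8, 0.3, -0.3]
gripper_width: 78.7
grasp_force: 0.0
```

Emit:
arm_command:
  rows:
    - [[0,0,0],[0,0,0]]
    - [[0,0,0],[0,0,0]]
    - [[0,0,0],[0,0,0]]

```text
clock: 17.85
position: [617.9, 36.3, 109.7]
ee_rot: [0.924, -0.383, -0.0, 0.0]
contact_force: [0.6, 0.1, -0.0]
gripper_width: 78.7
grasp_force: 0.0
```

```bash
python3 - <<'E'
from h import *
s=arm.read_state(); print(s['clock'],s['position'],s['ee_rot'],s['gripper_width'])
img,d,W=cloud('wrist'); P=W.reshape(-1,3); cv2.imwrite('pics/w6.png',img)
k=P[(P[:,2]>12)&(P[:,2]<26)&(abs(P[:,0]-618)<45)&(abs(P[:,1]-37)<45)]
print('ring',len(k),k.mean(0).round(1) if len(k) else '',cv2.minEnclosingCircle(k[:,:2].astype(np.float32)) if len(k) else '')
plan(618.7,37,60,225); plan(618.7,37,3,225)
E
```

```text
17.85 [617.92525407  36.3361624  109.70068969] [ 9.23695180e-01 -3.83127708e-01 -4.64317690e-04  3.97859078e-04] 78.65039306639244
ring 1781 [617.5  34.8  19. ] ((616.737060546875, 35.54558563232422), 23.959196090698242)
shift [-0.0011, -0.0043, 0.2012] turn [0.0, 0.0, -0.0005] mm 50.3 deg 0.1
shift [-0.0011, -0.0044, 0.4292] turn [0.0, 0.0, -0.0005] mm 107.3 deg 0.1
```

Emit:
arm_command:
  rows:
    - [[0,0,0.12],[0,0,0]]
    - [[0,0,0.24],[0,0,0]]
    - [[0,0,0.34],[0,0,0]]
    - [[0,0,0.41],[0,0,0]]
    - [[0,0,0.43],[0,0,0]]

```text
clock: 18.4
position: [617.1, 35.4, 1.3]
ee_rot: [0.923, -0.384, -0.001, 0.001]
contact_force: [-1.0, -0.5, 0.4]
gripper_width: 78.7
grasp_force: 0.0
```

Emit:
arm_command:
  rows:
    - [[0,0,0],[0,0,0]]
    - [[0,0,0],[0,0,0]]

```text
clock: 18.6
position: [619.4, 36.7, 4.1]
ee_rot: [0.924, -0.383, 0.001, -0.001]
contact_force: [-0.0, 0.2, 0.4]
gripper_width: 78.4
grasp_force: 0.0
```

Emit:
arm_command:
  rows:
    - [[0,0,0],[0,0,0]]
    - [[0,0,0],[0,0,0]]
    - [[0,0,0],[0,0,0]]
    - [[0,0,0],[0,0,0]]
    - [[0,0,0],[0,0,0]]
  grip: 0

```text
clock: 19.1
position: [619.4, 37.2, 4.0]
ee_rot: [0.924, -0.382, 0.001, -0.0]
contact_force: [-0.5, 0.3, 6.6]
gripper_width: 45.0
grasp_force: 62.6
```

Emit:
arm_command:
  rows:
    - [[0,0,0],[0,0,0]]
    - [[0,0,0],[0,0,0]]
    - [[0,0,0],[0,0,0]]

```text
clock: 19.4
position: [619.3, 37.2, 4.0]
ee_rot: [0.924, -0.382, 0.001, -0.0]
contact_force: [-0.8, 1.1, 5.8]
gripper_width: 45.0
grasp_force: 62.6
```

Emit:
arm_command:
  rows:
    - [[0,0,-0.06],[0,0,0]]
    - [[0,0,-0.14],[0,0,0]]
    - [[0,0,-0.24],[0,0,0]]
    - [[0,0,-0.36],[0,0,0]]
    - [[0,0,-0.4],[0,0,0]]

```text
clock: 19.9
position: [620.1, 37.4, 105.5]
ee_rot: [0.924, -0.383, 0.002, -0.002]
contact_force: [0.6, 0.2, -0.8]
gripper_width: 45.4
grasp_force: 61.8
```

Emit:
arm_command:
  rows:
    - [[0,0,0],[0,0,0]]
    - [[0,0,0],[0,0,0]]

```text
clock: 20.1
position: [617.4, 36.9, 101.1]
ee_rot: [0.924, -0.383, -0.001, 0.001]
contact_force: [-1.0, -0.1, -2.4]
gripper_width: 45.5
grasp_force: 61.8
```

```bash
python3 - <<'E'
from h import *
s=arm.read_state(); print(s['clock'],s['position'],s['ee_rot'],s['gripper_width'],s['contact_force'])
img,d,W=cloud('wrist'); 
img2,d2,W2=cloud('scene'); i=arm.camera_info('scene'); E=np.linalg.inv(np.array(i['extrinsics']))
q=E[:3,:3]@np.array([619,37,110])+E[:3,3]; u,v=int(i['fx']*q[0]/q[2]+i['cx']),int(i['fy']*q[1]/q[2]+i['cy'])
cv2.imwrite('pics/c7.png',np.hstack([cv2.resize(img,(500,375)),cv2.resize(img2[v-40:v+40,u-30:u+30],(280,375),interpolation=cv2.INTER_CUBIC)]))
for P in (W.reshape(-1,3),W2.reshape(-1,3)):
    b=P[(P[:,2]>85)&(P[:,2]<140)&(np.hypot(P[:,0]-619,P[:,1]-37)<22)]; print(len(b),np.histogram(b[:,2],bins=range(85,141,5))[0])
img3,d3,W3=cloud('side');P=W3.reshape(-1,3)
t=P[(abs(P[:,0]-405)<90)&(abs(P[:,1]-223)<90)&(P[:,2]>14)&(P[:,2]<30)]; print('tray',cv2.minAreaRect(t[:,:2].astype(np.float32)))
a=plan(510,130,140,243); plan(405.6,223.3,100,263.5,[510,130,140],a)
E
```

```text
20.1 [617.4036869   36.91937854 101.08164864] [ 9.23752872e-01 -3.82986867e-01 -1.19954856e-03  5.02818141e-04] 45.50811467951514 [-1.00014819 -0.07974465 -2.43954371]
5440 [   0    0  142  383  443  568 3630   56   63   68   87]
143 [ 0  0 12 12 12 37 65  5  0  0  0]
tray ((405.4749450683594, 223.9701385498047), (142.17550659179688, 123.08993530273438), 82.47834777832031)
shift [-0.5679, 0.0409, -0.1562] turn [0.0009, 0.0008, -0.1001] mm 147.6 deg 18.0
shift [-0.5415, -0.1429, 0.16] turn [0.0, 0.0, -0.1139] mm 145.6 deg 20.5
```

View pics/c7.png

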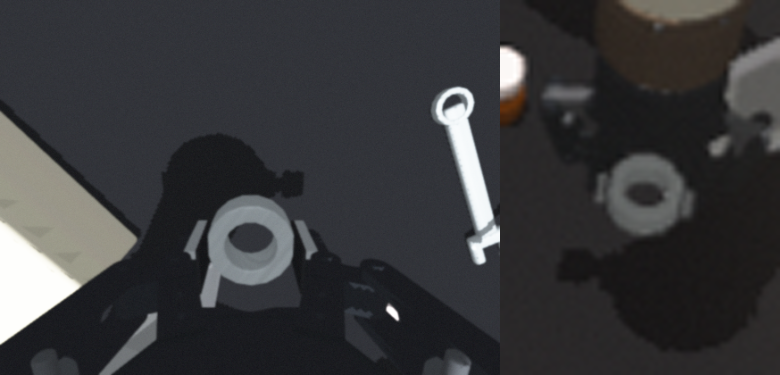

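The wrist view shows the ring held level between both pads at (250,240). The tray has not moved. I carry the ring there.

Emit:
arm_command:
  rows:
    - [[-0.11,0.01,-0.05],[0,0,-0.02]]
    - [[-0.22,0.02,-0.1],[0,0,-0.04]]
    - [[-0.34,0.03,-0.156],[0,0,-0.06]]
    - [[-0.45,0.035,-0.156],[0,0,-0.08]]
    - [[-0.568,0.041,-0.156],[0,0,-0.1]]

```text
clock: 20.75
position: [509.9, 130.7, 141.1]
ee_rot: [0.973, -0.232, -0.0, 0.0]
contact_force: [-0.1, 0.3, -2.1]
gripper_width: 45.1
grasp_force: 61.8
```

Emit:
arm_command:
  rows:
    - [[-0.12,-0.03,0.03],[0,0,-0.024]]
    - [[-0.24,-0.06,0.06],[0,0,-0.048]]
    - [[-0.36,-0.09,0.1],[0,0,-0.072]]
    - [[-0.46,-0.12,0.14],[0,0,-0.096]]
    - [[-0.5415,-0.143,0.16],[0,0,-0.114]]

```text
clock: 21.25
position: [404.7, 223.6, 100.1]
ee_rot: [0.998, -0.055, -0.001, 0.001]
contact_force: [0.5, 0.2, -0.8]
gripper_width: 44.7
grasp_force: 61.8
```

Emit:
arm_command:
  rows:
    - [[0,0,0],[0,0,0]]
    - [[0,0,0],[0,0,0]]
    - [[0,0,0],[0,0,0]]

```text
clock: 21.55
position: [407.0, 223.2, 101.6]
ee_rot: [0.998, -0.057, 0.0, 0.0]
contact_force: [-0.2, 0.2, -2.1]
gripper_width: 45.4
grasp_force: 61.8
```

```bash
python3 - <<'E'
from h import *
s=arm.read_state(); print(s['clock'],s['position'],s['ee_rot'],s['gripper_width'],s['contact_force'])
plan(405.5,223.5,35,263); plan(405.5,223.5,9,263)
E
```

```text
21.55 [407.01315696 223.2419343  101.55109828] [ 9.98368439e-01 -5.71003865e-02  3.46797161e-05  6.92047459e-05] 45.36482249846333 [-0.20192836  0.24770874 -2.08876096]
shift [-0.0062, -0.0004, 0.2662] turn [0.0, -0.0, 0.0025] mm 66.6 deg 0.5
shift [-0.0062, -0.0004, 0.3702] turn [0.0, -0.0, 0.0025] mm 92.6 deg 0.5
```

Emit:
arm_command:
  rows:
    - [[-0.006,0,0.1],[0,0,0]]
    - [[-0.006,0,0.2],[0,0,0]]
    - [[-0.006,0,0.28],[0,0,0]]
    - [[-0.006,0,0.33],[0,0,0]]
    - [[-0.006,0,0.36],[0,0,0]]

```text
clock: 22.05
position: [405.5, 222.8, 10.6]
ee_rot: [0.998, -0.058, -0.0, 0.001]
contact_force: [-0.2, 0.2, -0.6]
gripper_width: 45.3
grasp_force: 61.8
```

Emit:
arm_command:
  rows:
    - [[0,0,0.004],[0,0,0]]
    - [[0,0,0.004],[0,0,0]]
    - [[0,0,0.004],[0,0,0]]

```text
clock: 22.35
position: [405.6, 224.0, 11.3]
ee_rot: [0.998, -0.057, 0.001, -0.001]
contact_force: [-0.1, 0.6, -1.9]
gripper_width: 45.6
grasp_force: 61.8
```

Emit:
arm_command:
  rows:
    - [[0,0,0.005],[0,0,0]]
    - [[0,0,0.01],[0,0,0]]
    - [[0,0,0.01],[0,0,0]]

```text
clock: 22.65
position: [405.0, 223.7, 8.2]
ee_rot: [0.998, -0.057, 0.0, -0.0]
contact_force: [0.5, -0.5, -2.1]
gripper_width: 45.2
grasp_force: 61.8
```

Emit:
arm_command:
  rows:
    - [[0,0,0],[0,0,0]]
    - [[0,0,0],[0,0,0]]
    - [[0,0,0],[0,0,0]]
    - [[0,0,0],[0,0,0]]
    - [[0,0,0],[0,0,0]]
  grip: 0.75

```text
clock: 23.15
position: [405.1, 223.7, 8.2]
ee_rot: [0.998, -0.057, 0.0, -0.0]
contact_force: [0.0, 0.9, -0.4]
gripper_width: 64.1
grasp_force: 0.0
```

Emit:
arm_command:
  rows:
    - [[0,0,-0.06],[0,0,0]]
    - [[0,0,-0.16],[0,0,0]]
    - [[0,0,-0.3],[0,0,0]]
    - [[0,0,-0.46],[0,0,0]]
    - [[0,0,-0.6],[0,0,0]]

```text
clock: 23.65
position: [405.0, 223.6, 160.0]
ee_rot: [0.998, -0.057, 0.0, -0.0]
contact_force: [1.1, 0.6, -1.0]
gripper_width: 64.0
grasp_force: 0.0
```

Emit:
arm_command:
  rows:
    - [[0,0,0],[0,0,0]]
    - [[0,0,0],[0,0,0]]
    - [[0,0,0],[0,0,0]]

```text
clock: 23.95
position: [404.2, 223.0, 157.0]
ee_rot: [0.998, -0.057, -0.001, 0.001]
contact_force: [0.2, 0.2, -0.3]
gripper_width: 64.0
grasp_force: 0.0
```

```bash
python3 - <<'E'
from h import *
s=arm.read_state(); print(s['clock'],s['position'],s['gripper_width'],s['contact_force'])
img,d,W=cloud('wrist'); P=W.reshape(-1,3)
k=P[(P[:,2]>16)&(P[:,2]<32)&(np.hypot(P[:,0]-405,P[:,1]-223)<32)]; print('ring',len(k),cv2.minEnclosingCircle(k[:,:2].astype(np.float32)),np.percentile(k[:,2],[5,50,95]))
img2,d2,W2=cloud('scene'); P=W2.reshape(-1,3); cv2.imwrite('pics/s8.png',img2)
t=P[(P[:,2]>180)&(P[:,2]<192)&(P[:,0]>420)&(P[:,0]<475)&(P[:,1]>-450)&(P[:,1]<-220)]; print('tab',len(t),cv2.minAreaRect(t[:,:2].astype(np.float32)),np.percentile(t[:,2],98))
t=P[(P[:,2]>60)&(P[:,2]<85)&(P[:,0]>380)&(P[:,0]<480)&(P[:,1]>-270)&(P[:,1]<-60)]; print('rod z',np.percentile(t[:,2],[5,50,95]))
E
```

```text
23.95 [404.23549209 222.9622448  156.97079379] 63.95624994612036 [ 0.15695418  0.22839593 -0.28257266]
ring 1297 ((404.0670166015625, 223.32484436035156), 23.869619369506836) [20.13489079 23.39031232 24.53207511]
tab 64 ((445.1376037597656, -339.1258850097656), (13.122442245483398, 43.81147384643555), 7.154942035675049) 187.74743782309855
rod z [67.29033543 72.12213887 75.68503774]
```

View pics/s8.png

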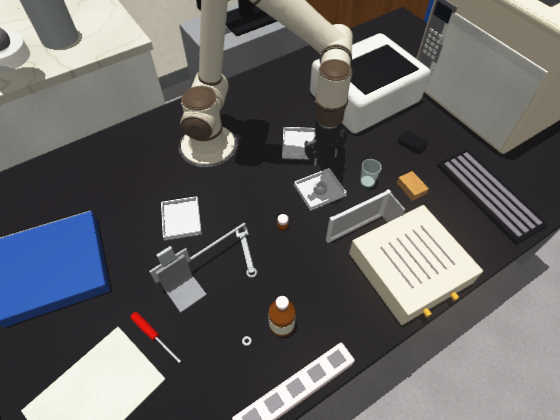

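The ring lies flat in the target tray at (320,188) with its top at 24 mm. The rod hangs as before at (175,262), nothing else has moved, and the arm is clear.

```bash
python3 -c "
from bench import arm
print(arm.job_done())"
```

```text
the job is handed in; nothing more can be done
None
```

The ring was hooked out of the gap and now lies flat and released in the farthest tray, the rod hangs back on both screws, and the job was handed in at about 24 s; the hand-in gave no verdict.

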